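Lock a tin into the one-handed holding board

TASK

Get the small tin ready for opening with one hand. Using only your fingertips and without picking it up, push the tin over the wooden board into the holding place until it rests against the end stop, between the side fence and the clamp's rubber nose; then push the clamp's lever over past its middle so that it snaps across and holds the tin tight against the fence. Leave the tin standing upright, and leave the other things where they are.

Things in the scene. Friction and masses are not known exactly. Their poses are not given: they have to be found in the camera images.
- clamp_board: Holding board fixed to the worktop: wooden plate 230 mm (its x) by 290 mm (its y), top 14 mm above the worktop, with two aluminium walls and a toggle clamp. Origin under the plate's centre, z up. x points from the open side, where the tin starts, to the end stop (roughly away from the robot); y points left, from the clamp to the side fence.
- seat (a point): The holding place, on the plate's top (board x +45, y 0 mm): where the middle of the tin's underside stands when the tin touches both end stop and side fence. While the lever is open the nose leaves 20 mm of free play: the tin may come in touching the fence or up to 20 mm to the right of it; the snapping lever itself shoves the tin left against the fence.
- fence (a point): Side fence, left of the holding place: the lower middle of its inner face, which looks to board -y. Wall 58 mm long along board x (board x +35 to +93 mm), 14 mm thick, 55 mm high above the plate; inner face at board y = +29 mm.
- end_stop (a point): End stop, beyond the holding place: the lower middle of its inner face, which looks to board -x. Wall 72 mm long along board y (-41 to +31 mm), 14 mm thick, 55 mm high above the plate; inner face at board x = +74 mm.
- tin_center (a point): Small printed food tin, upright cylinder 57 mm across, 72 mm high, about 0.18 kg (varies), loose; this point is on its axis half-way up. It starts on the plate, on the open side of the holding place, 75 to 105 mm from it and up to 18 mm to either side. It slides when pushed low down and may tip if pushed near its top. Keep it standing on the plate.
- pivot (a point): Middle of the clamp's pivot pin, which lies along board x at board x +45, y -66 mm, 18 mm above the plate, in a steel bracket. The lever turns about it. The lever's rubber nose (16 mm thick, 36 mm wide along board x) points to board +y; open, its front is at board y = -49 mm, about 53 mm above the plate.
- lever (a joint): Toggle lever, rad. 0 = open (handle leans out to board -y); 0.35 = upright, its middle. A spring drives it away from the middle: below 0.35 back to 0, above it snaps over. About 4 N at the handle's tip starts it, less nearer the middle. It rests at about 0.77 with its nose pressing the seated tin; with no tin, at 0.95. If it hesitates just past the middle, push it on.
- lever_tip (a point): Top end of the lever's black handle, on its axis, 117 mm from the pivot. The handle is a round grip 19 mm thick reaching 67 mm down from the tip. It swings in the board's y-z plane; to clamp, the tip goes to board +y. Open (0) it is at board y = -106 mm, 128 mm above the plate; upright at y = -66 mm, 135 mm above the plate.
- salt: Bystander: salt shaker 44 mm across, 90 mm high, standing on the plate to the left of the side fence. Origin under its middle.
- big_tin: Bystander: larger food tin 75 mm across, 110 mm high, on the worktop behind the board. Origin under its middle.
- dropper: Bystander: small dropper bottle 34 mm across, 102 mm high, behind the board. Origin under its middle.
- spice: Bystander: spice jar 47 mm across, 98 mm high, behind the board. Origin under its middle.
- packet: Bystander: snack packet 59 x 145 x 20 mm lying at the left. Origin under its middle.
- cutter: Bystander: scissors 87 x 199 x 9 mm lying at the right of the board. Origin under their middle.
Things that resemble listed ones, but are neither listed nor needed, are in the scene too. Leave any purple look-alike of the part that bears tin_center alone.

How it is judged:
On the way, in this order (a step that is already met when the one before it is completed fails the run):
1. the tin stands in the holding place (against the end stop, within 6 mm, upright, between fence and nose) while the lever is still open (x of tin_center in the frame of seat above -0.006 m and y of tin_center in the frame of seat between -0.024 and 0.005 m and angle between tin_center's own z axis and vertical below 0.1 rad and value of joint lever below 0.25 rad), for 0.2 s.
2. the lever has snapped over and holds the tin (value of joint lever above 0.55 rad), for 0.2 s.
At the end, for the whole second after the job is handed in: The tin stands upright (within 0.1 rad) on the plate, its axis within 7 mm of the holding place, and the lever rests past its middle against the tin (0.55 to 0.87 rad) (horizontal distance between tin_center and seat below 0.007 m and angle between tin_center's own z axis and vertical below 0.1 rad and value of joint lever between 0.55 and 0.87 rad); the robot touches nothing.
It fails at once if the tin is lifted (more than 10 mm off the plate) (z of tin_center in the frame of seat above 0.046 m).
It fails at once if the tin is tipped (more than 0.35 rad) (angle between tin_center's own z axis and vertical above 0.35 rad).
It fails at once if another loose thing is shifted by more than 20 mm (distance of any of salt, big_tin, dropper, spice, packet, cutter from where it was at the start of the episode above 0.02 m).
It also fails if it takes over 48 s, if anything falls off the work surface, if the arm or the gripper's body presses on something with over 40 N, if the wrist force passes 120 N, or if a joint passes its speed limit or range.

ROBOT

A 6-joint arm with a two-finger parallel gripper is mounted at the origin on a cart in front of the work surface, level with it; the furniture and walls round the work are solid. World frame = base frame: x ahead of the robot, y to its left, z up, the work surface at z = 0. Lengths are in m, angles in rad, forces in N, time in s.
With the tool pointing down it reaches from about 0.25 to 0.775 m from the base axis. Payload 4 kg.
Tool frame: the origin (TCP) lies between the finger pads; the fingertips stand 14 mm ahead of it and the grasp point (between the pads) lies 5 mm behind it; z points along the fingers, y is the line along which they close (so a half turn about z gives the same grasp; the last joint's range is limited). The gripper opens to 94 mm and grips with 3 to 60 N. Pads are 16 mm wide; open, the fingers measure 119 mm over their backs; the gripper's body (75 mm by 177 mm) begins 78 mm behind the grasp point.
Start: joints at [-1.31, 0.087, 1.371, -0, 1.684, -0.103], TCP at [0.196, -0.514, 0.22] pointing down, gripper open.
Joint ranges: [-3.1, 3.1], [-0.76, 2.03], [0.27, 2.55], [-1.08, 4.22], [0.17, 2.65], [-2.57, 2.57]. Speed limits (rad/s): [2.79, 2.79, 3.14, 3.14, 3.14, 3.14].

INTERFACE

Orientations are given as [roll, pitch, yaw] about the fixed x, y, z axes, in that order (R = Rz(yaw) Ry(pitch) Rx(roll)).
In Python, from bench import robot, snapshot gives the robot as it stands.
- The arm moves only by the tool carry_out, never from a script. Its argument "motion" is text: rows parted by semicolons, each of 4 numbers parted by spaces: the shift along the tool's x, y, z each as a share of 0.15 m, from -1 to 1, then the turn about the tool's z as a share of 180 degrees, from -1 to 1. A call has exactly 8 rows; each row is the pose to reach, as a shift and turn from the pose commanded when the call began, along the tool's axes at that moment, turning the shorter way round; what a row does not reach only later rows make up. A row lasts 1/10 s, in which the tool goes at most 50 mm and 8.59 degrees, less where a joint would pass 70% of its speed; a pose out of reach is approached as far as the arm can. A call with a number of a shift or a turn outside -1 to 1 is refused whole. A call with a gripper value outside its range is refused whole. "grip" is the opening, from -1 (shut) to 1 (fully open), set as the call begins (left out, the last holds). The fingers move at their own pace and stop on an object; the grip force is fixed at half the most. Time passes only in rows, so rows that repeat a pose let the fingers close, or fill a call up. It gives the time, the measured TCP pose, the force, the opening and the grip force at its end, in the units of the state.
- robot.get_obs(): the state, without advancing time (a new reading comes with each control period).
- snapshot(name): name is "side" or "top" or "wrist"; returns a dict with "image" (480x640x3 uint8, red, green, blue), "fx", "fy", "cx", "cy" (pixels), "distortion" ([k1, k2, p1, p2, k3] as OpenCV has them; the pictures are not rectified), "pose" (4x4, takes a point from camera to world coordinates); the wrist camera has in their place "hand_eye" (4x4, takes a point from camera to tool coordinates, whose origin is the TCP and whose axes are the flange's). Camera axes: x right, y up, looking along -z (the intrinsics and any distortion apply to the point x, -y, -z); pixel columns grow to the right and rows downward; lengths in m; the calibration is good to about 2 mm. A picture is of the moment at which its call begins: read the wrist's pose just before it. There is no depth.
- robot.close_job(): hands the job in; it is judged then, once.
The state is a dict: "time": time; "joint_positions": joint angles; "qvel": joint speeds; "joint_torque": joint torques, N m; "tool_pos": TCP position; "ee_rot": TCP orientation; "wrist_force": force on the tool from outside, world axes, zero at the start; "wrist_torque": the same for the moment, N m; "width": finger opening in m; "finger_force": force on a finger pad.
Only numpy, scipy, OpenCV 4.12 (cv2) and the standard library are available. Lean on these libraries where they do the work, as an engineer would, in place of code of your own. Each camera call takes 0.05 s, during which the arm holds its last target. There are 200 camera calls.

## Working session

There is one attempt and no reset: what is moved stays moved. The work goes in short steps, Python scripts to look and compute and a tool call to move; the robot and the scene stay as the last step left them, time stands still between calls to the robot, and variables do not carry over. Pictures are saved under pics/ and viewed, at most 10 in all, crops included, and the job is handed in when it is done.

Besides the shell and the picture viewer there is one more tool, called after "Request:" as name(argument=value, ...) on one line, values as JSON. carry_out: Moves the arm, as the interface text tells. Shift numbers are shares of 0.15 m and turn numbers shares of 180 degrees, none past 1 either way. Its arguments: {"type":"object","properties":{"motion":{"type":"string"},"grip":{"type":"number"}},"required":["motion"]}

```bash
mkdir -p pics; ls; python3 - <<'E'
from bench import robot,snapshot
import cv2,numpy as np
o=robot.get_obs();print({k:np.round(v,3).tolist() for k,v in o.items()})
for n in("side","top"):
    s=snapshot(n);cv2.imwrite(f"pics/{n}0.png",s["image"][...,::-1])
    print(n,s["fx"],s["fy"],s["cx"],s["cy"],s["distortion"],np.round(s["pose"],3).tolist())
E
```

```text
pics
{'time': 0.0, 'joint_positions': [-1.31, 0.088, 1.372, 0.0, 1.684, -0.103], 'qvel': [0.001, 0.0, -0.0, 0.001, 0.001, 0.0], 'joint_torque': [-0.001, -34.018, -30.243, 0.072, 0.033, -0.0], 'tool_pos': [0.196, -0.514, 0.218], 'ee_rot': [-3.139, -0.0, 0.364], 'wrist_force': [0.77, -0.006, -0.225], 'wrist_torque': [-0.044, 0.015, -0.01], 'finger_force': 0.0, 'width': 0.094}
side 479.88235906494026 479.88235906494026 319.07286958949794 239.8035058640412 [-0.00071848  0.          0.          0.          0.        ] [[-0.818, 0.263, -0.512, -0.053], [-0.576, -0.377, 0.725, 0.877], [-0.003, 0.888, 0.46, 0.666], [0.0, 0.0, 0.0, 1.0]]
top 438.7404973823178 438.7404973823178 313.62502865066284 242.50196606925925 [-0.05373818  0.          0.          0.          0.        ] [[0.028, 0.995, -0.1, 0.472], [-1.0, 0.028, -0.001, -0.007], [0.002, 0.1, 0.995, 1.149], [0.0, 0.0, 0.0, 1.0]]
```

View pics/top0.png

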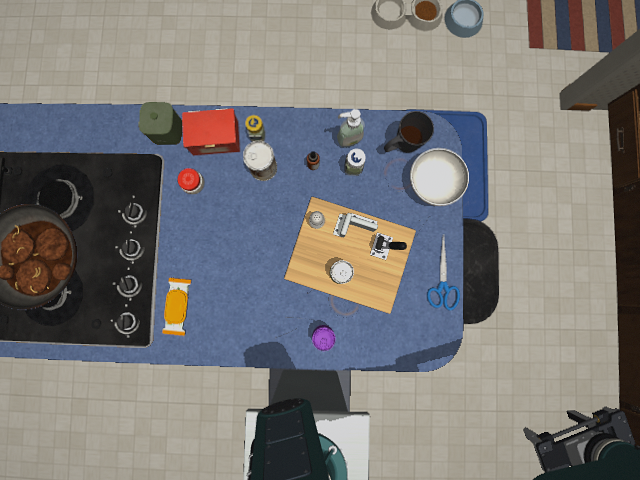

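View pics/side0.png

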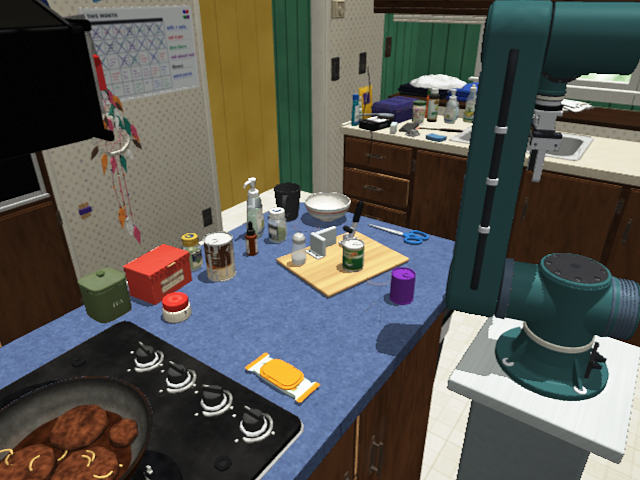

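The top view shows the board corners near (311,197), (415,229), (390,313) and (285,279). The tin is at (342,271), the lever handle at (398,245), and the purple look-alike at (323,338).

```bash
cat > h.py <<'E'
import numpy as np,cv2
from bench import robot,snapshot
def ray(s,uv):
    K=np.array([[s["fx"],0,s["cx"]],[0,s["fy"],s["cy"]],[0,0,1]])
    p=cv2.undistortPoints(np.array(uv,float).reshape(-1,1,2),K,np.array(s["distortion"]))[:,0]
    d=np.c_[p[:,0],-p[:,1],-np.ones(len(p))]
    P=np.array(s["pose"]);return P[:3,3],d@P[:3,:3].T
def onplane(s,uv,z):
    o,d=ray(s,uv);return o+d*((z-o[2])/d[:,2])[:,None]
def project(s,X):
    P=np.linalg.inv(np.array(s["pose"]));c=np.atleast_2d(X)@P[:3,:3].T+P[:3,3];c=c*[1,-1,-1]
    K=np.array([[s["fx"],0,s["cx"]],[0,s["fy"],s["cy"]],[0,0,1]])
    return cv2.projectPoints(c,np.zeros(3),np.zeros(3),K,np.array(s["distortion"]))[0][:,0]
E
python3 - <<'E'
from h import *
s=snapshot("top");im=s["image"];hsv=cv2.cvtColor(im,cv2.COLOR_RGB2HSV)
m=cv2.inRange(hsv,(8,60,90),(28,255,255));m[:180]=0;m[330:]=0;m[:,:270]=0;m[:,425:]=0
m=cv2.morphologyEx(m,cv2.MORPH_OPEN,np.ones((3,3)))
c=max(cv2.findContours(m,0,2)[0],key=cv2.contourArea)
h=cv2.convexHull(c);W=onplane(s,h[:,0],.014)[:,:2].astype(np.float32)
r=cv2.minAreaRect(W);print(r);b=cv2.boxPoints(r);print(b)
e=max([b[i]-b[i-1] for i in range(4)],key=np.linalg.norm);e=e*np.sign(e[1])
yaw=np.arctan2(-e[0],e[1]);o=np.array(r[0]);R=np.array([[np.cos(yaw),-np.sin(yaw)],[np.sin(yaw),np.cos(yaw)]])
print("yaw",yaw,np.degrees(yaw),"o",o)
def B(x,y,z):return np.r_[o+R@[x,y],.014+z]
big=cv2.resize(im[180:350,270:430],None,fx=5,fy=5,interpolation=cv2.INTER_CUBIC)[...,::-1].copy()
pts=[B(.045,0,0),B(.035,.029,.055),B(.093,.029,.055),B(.074,.031,.055),B(.074,-.041,.055),B(.045,-.106,.128),B(.115,.145,0),B(-.115,.145,0),B(-.115,-.145,0),B(.115,-.145,0)]
for p in project(s,np.array(pts)):
    cv2.circle(big,tuple(int(v) for v in ((p-[270,180])*5+2)),4,(0,0,255),1)
g=cv2.resize(big,(560,595));cv2.imwrite("pics/c1.png",g)
# side
q=snapshot("side");cr=cv2.resize(q["image"][190:310,260:440],None,fx=4,fy=4,interpolation=cv2.INTER_CUBIC)[...,::-1].copy()
for p in project(q,np.array(pts)):
    cv2.circle(cr,tuple(int(v) for v in ((p-[260,190])*4+2)),4,(0,0,255),1)
cv2.imwrite("pics/c2.png",cr)
E
```

```text
((0.5592673420906067, -0.10121254622936249), (0.28841814398765564, 0.2290520817041397), 73.44405364990234)
[[ 0.40839675 -0.20680863]
 [ 0.62795275 -0.27207735]
 [ 0.71013796  0.00438353]
 [ 0.49058193  0.06965226]]
yaw -0.2889558 -16.555948 o [ 0.55926734 -0.10121255]
```

View pics/c1.png

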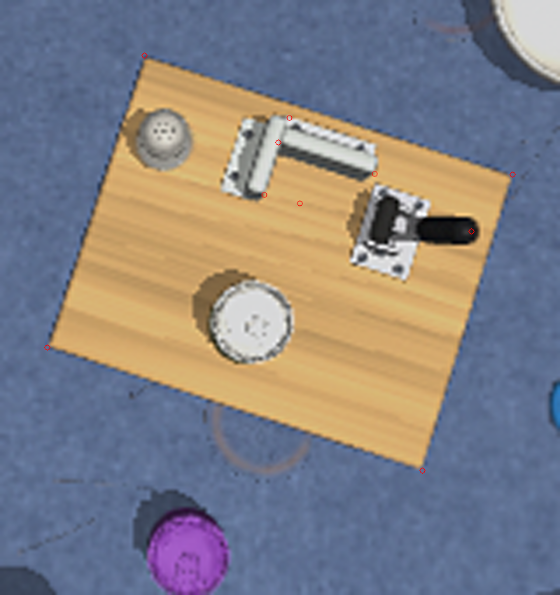

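View pics/c2.png

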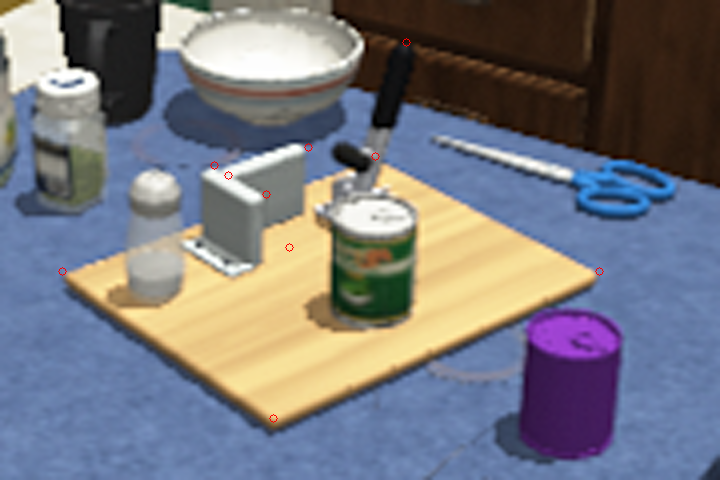

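The board overlay fits, with the walls and lever tip under the marks. The tin lid is at about (251,322) in the crop. Next I measure the tin and compute the approach.

```bash
cat >> h.py <<'E'
yaw=-0.28896;o=np.array([.5593,-.1012]);R=np.array([[np.cos(yaw),-np.sin(yaw)],[np.sin(yaw),np.cos(yaw)]])
def B(x,y,z):return np.r_[o+R@[x,y],.014+z]
def toB(p):return np.r_[R.T@(np.array(p[:2])-o),p[2]-.014]
def tin(s):
    hsv=cv2.cvtColor(s["image"],cv2.COLOR_RGB2HSV);m=cv2.inRange(hsv,(0,0,120),(179,60,255))
    n,l,st,c=cv2.connectedComponentsWithStats(m)
    return [(np.round(toB(onplane(s,[st[i,:2]+(st[i,2:4]-1)/2],.086)[0]),4).tolist(),st[i].tolist()) for i in range(n) if 200<st[i,4]<900 and 290<c[i][0]<400 and 200<c[i][1]<300]
def move(target,tyaw):
    ob=robot.get_obs();y=ob["ee_rot"][2];d=np.array(target)-ob["tool_pos"]
    c,s_=np.cos(y),np.sin(y);t=[d[0]*c+d[1]*s_, d[0]*s_-d[1]*c, -d[2]]
    dy=(tyaw-y+np.pi)%(2*np.pi)-np.pi
    print("shift share",np.round(np.array(t)/.15,3),"turn share",round(-dy/np.pi,3),"now",np.round(toB(ob["tool_pos"]),4),ob["tool_pos"],y,"t",ob["time"])
E
python3 - <<'E'
from h import *
s=snapshot("top");T=tin(s);print(T)
w=snapshot("wrist");print(np.round(w["hand_eye"],3))
t=T[0][0]
move(B(t[0]-.06,t[1],.16),yaw-.35)
E
```

```text
[([0.0657, 0.0148, 0.072], [333, 213, 45, 24, 454]), ([0.0362, -0.0611, 0.072], [370, 232, 23, 28, 214]), ([-0.0539, 0.0112, 0.072], [330, 260, 24, 24, 410])]
[[ 0.     0.963  0.27   0.078]
 [ 1.     0.    -0.    -0.001]
 [-0.     0.27  -0.963 -0.166]
 [ 0.     0.     0.     1.   ]]
shift share [ 3.334 -1.763  0.301] turn share 0.319 now [-0.231  -0.4991  0.2051] [ 0.19568956 -0.51382954  0.21908997] 0.36383510822841214 t 0.3
```

Request:
carry_out(motion="0.15 -0.08 0 0.04; 0.4 -0.21 0 0.08; 0.65 -0.34 0 0.13; 0.9 -0.48 0 0.18; 1 -0.53 0 0.22; 1 -0.53 0 0.27; 1 -0.53 0 0.319; 1 -0.53 0 0.319", grip=-0.36)

```text
time: 1.1
tool_pos: [0.3078, -0.386, 0.2195]
ee_rot: [3.141, -0.0, -0.638]
wrist_force: [0.4, -0.7, -0.5]
width: 0.0336
finger_force: 0.0
```

```bash
python3 - <<'E'
from h import *
move(B(-.114,.011,.16),yaw-.35)
print(robot.get_obs()["width"])
E
```

```text
shift share [-0.523 -2.333  0.303] turn share 0.0 now [-0.1599 -0.3447  0.2055] [ 0.30780849 -0.38604191  0.21950448] -0.6379394807867895 t 1.1
0.03357270609695653
```

Request:
carry_out(motion="-0.05 -0.2 0 0; -0.1 -0.45 0 0; -0.15 -0.7 0 0; -0.2 -0.95 0 0; -0.22 -1 0 0; -0.22 -1 0 0; -0.22 -1 0 0; -0.22 -1 0 0")

```text
time: 1.9
tool_pos: [0.37, -0.2474, 0.2194]
ee_rot: [3.141, 0.0, -0.64]
wrist_force: [0.4, 0.3, -0.1]
width: 0.0298
finger_force: 0.0
```

Request:
carry_out(motion="-0.05 -0.2 0 0; -0.1 -0.45 0 0; -0.15 -0.7 0 0; -0.2 -0.95 0.1 0; -0.22 -1 0.2 0; -0.22 -1 0.3 0; -0.22 -1 0.3 0; -0.22 -1 0.3 0")

```text
time: 2.7
tool_pos: [0.4332, -0.107, 0.1745]
ee_rot: [3.141, 0.0, -0.64]
wrist_force: [0.5, -0.9, 0.7]
width: 0.03
finger_force: 0.0
```

```bash
python3 - <<'E'
from h import *
s=snapshot("top");print(tin(s));cv2.imwrite("pics/t2.png",s["image"][...,::-1])
move(B(-.114,.011,.026),yaw-.35)
E
```

```text
[([0.0657, 0.0148, 0.072], [333, 213, 45, 24, 464]), ([0.0362, -0.0611, 0.072], [370, 232, 23, 28, 219])]
shift share [-0.09  -0.34   0.901] turn share -0.0 now [-0.1188 -0.0415  0.1611] [ 0.4335864  -0.10712376  0.17513626] -0.639858700674073 t 2.75
```

```bash
python3 - <<'E'
from h import *
move(B(-.104,.022,.026),yaw-.35)
E
```

```text
shift share [-0.053 -0.431  0.901] turn share -0.0 now [-0.1188 -0.0415  0.1611] [ 0.4335864  -0.10712376  0.17513626] -0.639858700674073 t 2.75
```

Request:
carry_out(motion="-0.03 -0.2 0.05 0; -0.053 -0.431 0.15 0; -0.053 -0.431 0.35 0; -0.053 -0.431 0.55 0; -0.053 -0.431 0.72 0; -0.053 -0.431 0.84 0; -0.053 -0.431 0.9 0; -0.053 -0.431 0.9 0")

```text
time: 3.55
tool_pos: [0.4652, -0.0499, 0.039]
ee_rot: [3.141, 0.001, -0.639]
wrist_force: [0.9, 0.5, -0.2]
width: 0.03
finger_force: 0.0
```

```bash
python3 - <<'E'
from h import *
for x,y in((-.075,.017),(-.035,.011),(.005,.005),(.013,.003)):move(B(x,y,.026),yaw-.35)
s=snapshot("top");w=snapshot("wrist")
cv2.imwrite("pics/m.png",np.hstack([cv2.resize(s["image"][160:360,240:440],(400,400)),cv2.resize(w["image"],(400,400))])[...,::-1])
E
```

```text
shift share [ 0.199 -0.035 -0.006] turn share -0.0 now [-0.1048  0.0224  0.025 ] [ 0.46519954 -0.04990873  0.03903879] -0.6393136969850057 t 3.55
shift share [ 0.463 -0.089 -0.006] turn share -0.0 now [-0.1048  0.0224  0.025 ] [ 0.46519954 -0.04990873  0.03903879] -0.6393136969850057 t 3.55
shift share [ 0.727 -0.143 -0.006] turn share -0.0 now [-0.1048  0.0224  0.025 ] [ 0.46519954 -0.04990873  0.03903879] -0.6393136969850057 t 3.55
shift share [ 0.782 -0.148 -0.006] turn share -0.0 now [-0.1048  0.0224  0.025 ] [ 0.46519954 -0.04990873  0.03903879] -0.6393136969850057 t 3.55
```

View pics/m.png

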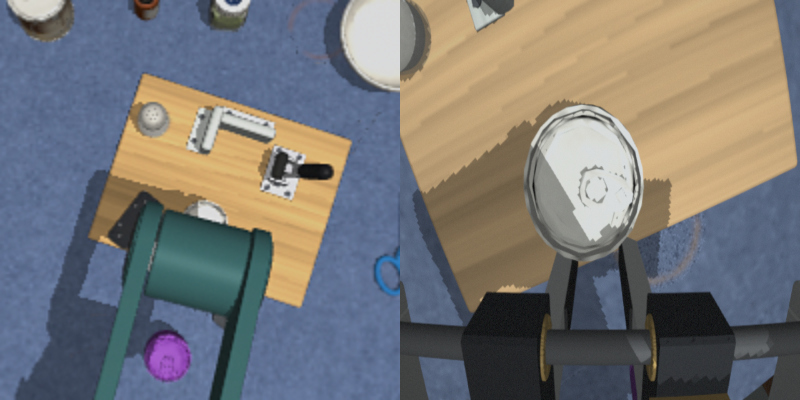

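The wrist view shows the tin straight ahead of the two fingertips, centred between them (about (585,185)). I push slowly.

Request:
carry_out(motion="0.04 -0.007 0 0; 0.08 -0.014 0 0; 0.12 -0.021 0 0; 0.16 -0.029 0 0; 0.195 -0.036 0 0; 0.23 -0.043 0 0; 0.265 -0.05 0 0; 0.3 -0.057 0 0")

```text
time: 4.45
tool_pos: [0.507, -0.0696, 0.0395]
ee_rot: [3.141, 0.0, -0.638]
wrist_force: [-2.7, 0.2, 3.2]
width: 0.0301
finger_force: 1.4
```

Request:
carry_out(motion="0.035 -0.007 0 0; 0.07 -0.014 0 0; 0.105 -0.021 0 0; 0.14 -0.028 0 0; 0.175 -0.035 0 0; 0.21 -0.042 0 0; 0.245 -0.049 0 0; 0.28 -0.055 0 0")

```text
time: 5.25
tool_pos: [0.5458, -0.088, 0.0395]
ee_rot: [3.142, -0.0, -0.638]
wrist_force: [-2.6, 1.3, 1.4]
width: 0.03
finger_force: 1.4
```

```bash
python3 - <<'E'
from h import *
for x,y in((.005,.005),(.013,.003),(.017,.003)):move(B(x,y,.026),yaw-.35)
s=snapshot("top");w=snapshot("wrist")
cv2.imwrite("pics/m2.png",np.hstack([cv2.resize(s["image"][160:360,240:440],(400,400)),cv2.resize(w["image"],(400,400))])[...,::-1])
E
```

```text
shift share [ 0.145 -0.026 -0.004] turn share 0.0 now [-0.0167  0.0088  0.0255] [ 0.54579295 -0.08797499  0.03947191] -0.6383478741097266 t 5.25
shift share [ 0.199 -0.031 -0.004] turn share 0.0 now [-0.0167  0.0088  0.0255] [ 0.54579295 -0.08797499  0.03947191] -0.6383478741097266 t 5.25
shift share [ 0.224 -0.04  -0.004] turn share 0.0 now [-0.0167  0.0088  0.0255] [ 0.54579295 -0.08797499  0.03947191] -0.6383478741097266 t 5.25
```

View pics/m2.png

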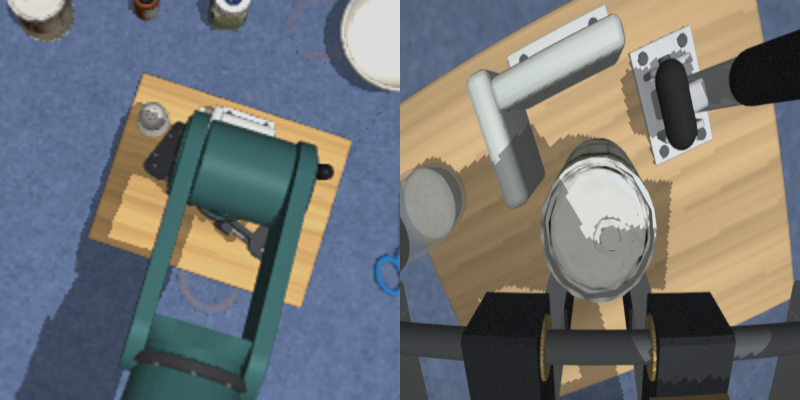

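The tin is cradled and moving between fence and nose. I steer slightly right for fence clearance.

Request:
carry_out(motion="0.03 0 0 0; 0.06 0 0 0; 0.09 0 0 0; 0.115 -0.003 0 0; 0.14 -0.006 0 0; 0.165 -0.01 0 0; 0.185 -0.014 0 0; 0.2 -0.017 0 0")

```text
time: 6.15
tool_pos: [0.5713, -0.1038, 0.0394]
ee_rot: [3.141, -0.0, -0.638]
wrist_force: [0.2, 0.6, -0.5]
width: 0.0305
finger_force: 0.4
```

Request:
carry_out(motion="0.006 -0.001 0 0; 0.012 -0.003 0 0; 0.018 -0.005 0 0; 0.022 -0.007 0 0; 0.026 -0.008 0 0; 0.03 -0.009 0 0; 0.034 -0.01 0 0; 0.034 -0.01 0 0")

```text
time: 6.95
tool_pos: [0.573, -0.1044, 0.0392]
ee_rot: [3.139, 0.007, -0.638]
wrist_force: [-9.6, 3.7, 4.2]
width: 0.0299
finger_force: 4.9
```

```bash
python3 - <<'E'
from h import *
move(B(.017,.003,.026),yaw-.35);print(robot.get_obs()["wrist_force"])
w=snapshot("wrist")
cv2.imwrite("pics/m3.png",w["image"][...,::-1])
E
```

```text
shift share [ 0.014 -0.02  -0.005] turn share 0.0 now [0.014  0.0009 0.0252] [ 0.57301488 -0.10436168  0.03921616] -0.6382955857378618 t 6.95
[-9.62504524  3.66433328  4.23636482]
```

View pics/m3.png

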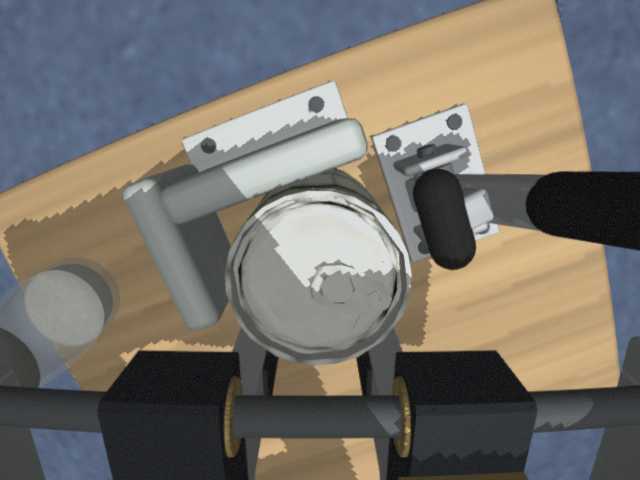

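Wrist force rose to about 10 N, and the tin (about (318,275)) touches the end stop wall. I back off and go up.

Request:
carry_out(motion="-0.04 0 0 0; -0.12 0 0 0; -0.25 0 0 0; -0.3 0 -0.1 0; -0.3 0 -0.35 0; -0.3 0 -0.65 0; -0.3 0 -0.95 0; -0.3 0 -1 0")

```text
time: 7.8
tool_pos: [0.5434, -0.0794, 0.1987]
ee_rot: [-3.136, -0.015, -0.638]
wrist_force: [-0.7, -0.2, 0.8]
width: 0.03
finger_force: 0.0
```

```bash
python3 - <<'E'
from h import *
move(B(.045,-.150,.17),yaw)
w=snapshot("wrist");cv2.imwrite("pics/m4.png",w["image"][...,::-1])
E
```

```text
shift share [0.796 0.891 0.098] turn share -0.111 now [-0.0214  0.0164  0.1847] [ 0.54342033 -0.07937994  0.19874497] -0.6380860296618736 t 7.8
```

View pics/m4.png

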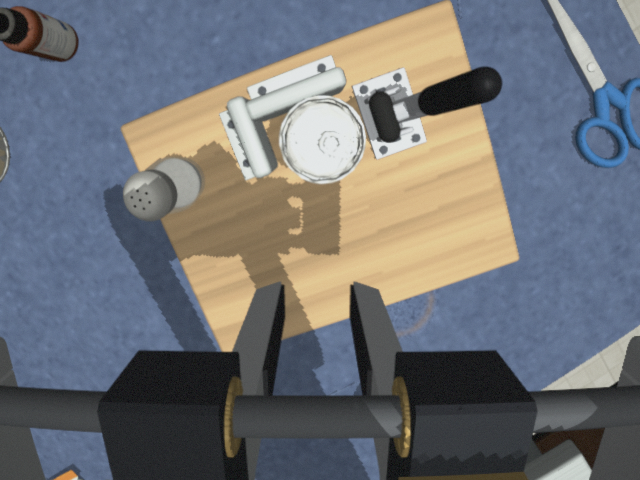

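The tin (lid centre about (322,140)) stands at the end stop between fence and nose. I'll check it numerically.

```bash
python3 - <<'E'
from h import *
from scipy.spatial.transform import Rotation as Ro
ob=robot.get_obs();T=np.eye(4);T[:3,:3]=Ro.from_euler("xyz",ob["ee_rot"]).as_matrix();T[:3,3]=ob["tool_pos"]
w=snapshot("wrist");w["pose"]=T@np.array(w["hand_eye"])
print("tin",toB(onplane(w,[(322,140)],.086)[0]))
for n,uv in(("fence end",(262,172)),("stop end R",(340,80)),("corner",(237,105))):print(n,toB(onplane(w,[uv],.069)[0]))
print("tip",toB(onplane(w,[(485,83)],.142)[0]))
E
```

```text
tin [ 0.04254813 -0.00983913  0.072     ]
fence end [0.03595322 0.03716173 0.055     ]
stop end R [ 0.07537176 -0.03465142  0.055     ]
corner [0.08423024 0.03643942 0.055     ]
tip [ 0.04312902 -0.09838286  0.128     ]
```

Request:
carry_out(motion="0.15 0.2 0 0; 0.35 0.4 0 -0.04; 0.55 0.6 0 -0.08; 0.7 0.8 0 -0.111; 0.796 0.891 0 -0.111; 0.796 0.891 0 -0.111; 0.796 0.891 0 -0.111; 0.796 0.891 0 -0.111", grip=-1)

```text
time: 8.7
tool_pos: [0.5562, -0.2553, 0.1892]
ee_rot: [-3.141, 0.001, -0.289]
wrist_force: [-0.0, 0.5, 0.8]
width: 0.0005
finger_force: 0.0
```

```bash
python3 - <<'E'
from h import *
for y in(-.155,-.12,-.085,-.07):move(B(.045,y,.109),yaw)
s=snapshot("top");print(tin(s));cv2.imwrite("pics/t5.png",s["image"][...,::-1])
E
```

```text
shift share [0.027 0.042 0.441] turn share 0.0 now [ 0.0409 -0.1486  0.1752] [ 0.55617637 -0.25534784  0.18921425] -0.28870417587099917 t 8.7
shift share [ 0.027 -0.191  0.441] turn share 0.0 now [ 0.0409 -0.1486  0.1752] [ 0.55617637 -0.25534784  0.18921425] -0.28870417587099917 t 8.7
shift share [ 0.027 -0.424  0.441] turn share 0.0 now [ 0.0409 -0.1486  0.1752] [ 0.55617637 -0.25534784  0.18921425] -0.28870417587099917 t 8.7
shift share [ 0.027 -0.524  0.441] turn share 0.0 now [ 0.0409 -0.1486  0.1752] [ 0.55617637 -0.25534784  0.18921425] -0.28870417587099917 t 8.7
[]
```

The tin is at board (42.5, -10) mm, so it is seated. I lower beside the handle and push the lever over.

Request:
carry_out(motion="0.027 0.042 0.05 0; 0.027 0.042 0.2 0; 0.027 0.042 0.35 0; 0.027 0.042 0.44 0; 0.027 0.042 0.44 0; 0.027 0 0.44 0; 0.027 -0.05 0.44 0; 0.027 -0.1 0.44 0")

```text
time: 9.55
tool_pos: [0.5653, -0.2435, 0.1251]
ee_rot: [3.141, -0.003, -0.289]
wrist_force: [-0.3, 0.3, 0.1]
width: 0.0003
finger_force: 0.0
```

Request:
carry_out(motion="0 -0.04 0 0; 0 -0.08 0 0; 0 -0.12 0 0; 0 -0.16 0 0; 0 -0.2 0 0; 0 -0.24 0 0; 0 -0.28 0 0; 0 -0.32 0 0")

```text
time: 10.35
tool_pos: [0.5782, -0.1974, 0.1236]
ee_rot: [-3.141, -0.0, -0.29]
wrist_force: [-0.0, -2.1, 1.8]
width: 0.0007
finger_force: 0.8
```

Request:
carry_out(motion="0 -0.03 0 0; 0 -0.06 0 0; 0 -0.09 0 0; 0 -0.12 0 0; 0 -0.12 0 0; 0 -0.06 0 0; 0 0.03 0 0; 0 0.1 0 0")

```text
time: 11.15
tool_pos: [0.5731, -0.214, 0.1235]
ee_rot: [3.141, -0.0, -0.291]
wrist_force: [0.5, 0.6, -0.5]
width: 0.0006
finger_force: 0.0
```

```bash
python3 - <<'E'
from h import *
move(B(.045,-.17,.109),yaw)
s=snapshot("top");w=snapshot("wrist")
cv2.imwrite("pics/m6.png",np.hstack([cv2.resize(s["image"][160:360,240:440],(400,400)),cv2.resize(w["image"],(400,400))])[...,::-1])
E
```

```text
shift share [-0.002  0.439  0.003] turn share -0.001 now [ 0.0454 -0.1042  0.1095] [ 0.57313485 -0.21400354  0.12351644] -0.29064250388671975 t 11.15
```

View pics/m6.png

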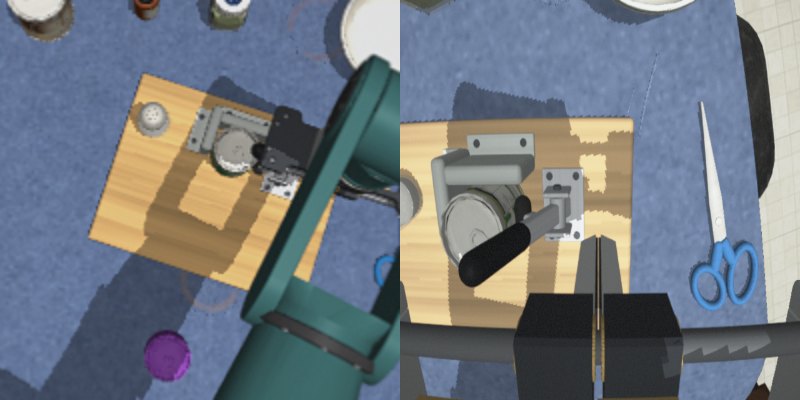

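The lever has snapped over: its handle leans across the tin and its nose is on it. I withdraw and check.

Request:
carry_out(motion="0 0.1 0 0; 0 0.25 0 0; -0.1 0.5 -0.2 0; -0.3 0.7 -0.4 0; -0.5 0.9 -0.5 0; -0.8 1 -0.6 0; -1 1 -0.6 0; -1 1 -0.6 0")

```text
time: 12.05
tool_pos: [0.3842, -0.3137, 0.2149]
ee_rot: [3.14, -0.001, -0.293]
wrist_force: [0.3, -0.3, -0.7]
width: 0.0001
finger_force: 0.0
```

```bash
python3 - <<'E'
from h import *
s=snapshot("top");print(tin(s),robot.get_obs()["wrist_force"])
# predicted tip at lever 0.77 for overlay
tip=lambda a:B(.045,-.066+.117*np.sin(a-.35),.018+.117*np.cos(a-.35))
th=np.linspace(0,6.28,40);ring=[B(.045+.0285*np.cos(t),.0285*np.sin(t),.072) for t in th]
big=cv2.resize(s["image"][190:300,280:430],None,fx=5,fy=5,interpolation=cv2.INTER_CUBIC)[...,::-1].copy()
for p in project(s,np.array(ring+[tip(.77),tip(.95)])):cv2.circle(big,tuple(int(v) for v in ((p-[280,190])*5+2)),2,(0,0,255),-1)
cv2.imwrite("pics/f.png",big)
E
```

```text
[([0.0551, 0.0115, 0.072], [333, 213, 45, 33, 842]), ([0.0362, -0.0611, 0.072], [370, 232, 23, 28, 324])] [-0.47173597  0.00758559 -0.36192   ]
```

View pics/f.png

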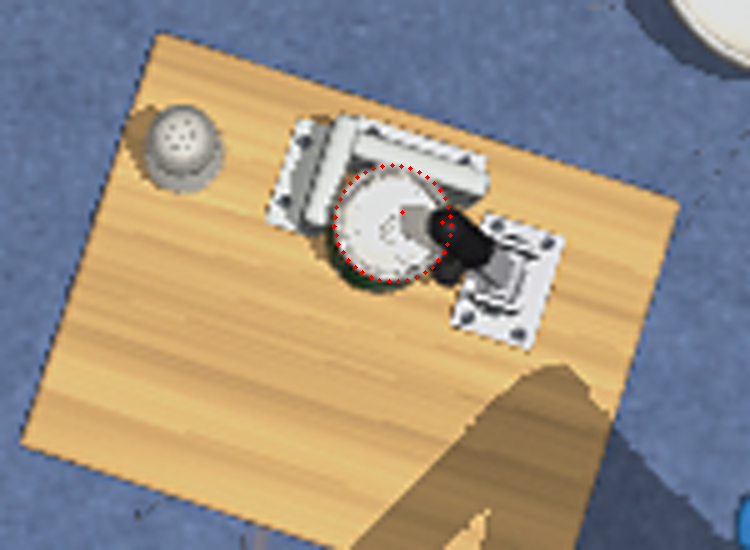

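The tin lid sits exactly on the predicted seat ring around (393,224), and the handle tip is where it should be for about 0.77 rad. Nothing else has moved in this view, so I hand in.

```bash
python3 -c "
from bench import robot
print(robot.close_job())"
```

```text
the job is handed in; nothing more can be done
None
```

The tin stands upright in the holding place with the lever snapped over against it, and I handed the job in at about 12 s; the hand-in returned no verdict, so the result rests on my last camera check.

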